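# Hang the shear-box upper frame on its two dowel pins and press it home

### The arm

A 6-joint arm with a two-finger parallel gripper is mounted at the origin on a cart in front of the work surface, level with it; the furniture and walls round the work are solid. World frame = base frame: x ahead of the robot, y to its left, z up, the work surface at z = 0. Lengths are in m, angles in rad, forces in N, time in s.
With the tool pointing down it reaches from about 0.4 to 0.825 m from the base axis. Payload 7 kg.
Tool frame: the origin (TCP) lies between the finger pads; the fingertips stand bot.tip_reach ahead of it and the grasp point (between the pads) lies 5 mm behind it (bot.tip_reach is the distance from the TCP to the fingertips, in m); y points along the fingers, z is the direction in which the jaws open and shut, and the axes are right-handed (so a half turn about y gives the same grasp; the last joint's range is limited). The gripper opens to 88 mm and grips with 3 to 60 N. Pads are 19 mm wide; open, the fingers measure 130 mm over their backs; the gripper's body (78 mm by 193 mm) begins 47 mm behind the grasp point.
Start: joints at [-0.899, 0.359, 0.012, 0, -1.224, -0.288], TCP at [0.253, -0.626, 0.241] pointing down, gripper open.
Joint ranges: [-3.07, 3.07], [-1.43, 2.12], [-1.02, 1.25], [-3.03, 1.67], [-3.05, -0], [-3.03, 3.03]. Speed limits (rad/s): [2.39, 2.39, 3.01, 3.14, 3.14, 3.14].

### API

Orientations are given as a unit quaternion [w, x, y, z].
In Python, from rig import bot gives the robot as it stands.
- The arm moves only by the shell command python3 -m jog 'ROWS' [OPENING]. ROWS is JSON, a list of rows, each a list of 4 numbers: the shift along the tool's x, y, z in cm, then the turn about the tool's y in degrees. In form: [[dx, dy, dz, twist], ...]. A call has 1 to 8 rows; each row is the pose to reach, as a shift and turn from the pose commanded when the call began, along the tool's axes at that moment; what a row does not reach only later rows make up. A row lasts 1/12 s, in which the tool goes at most 41.7 mm and 7.16 degrees, less where a joint would pass 70% of its speed; a pose out of reach is approached as far as the arm can. A call with a gripper value outside its range is refused whole. OPENING is the closure in counts, from 0 (fully open) to 255 (shut), set as the call begins (- or left out, the last holds). The fingers move at their own pace and stop on an object; the grip force is fixed at half the most. Time passes only in rows, so rows that repeat a pose let the fingers close. It gives the time, the measured TCP pose, the force and the opening at its end, in the units of the state.
- bot.sense(): the state, without advancing time (a new reading comes with each control period).
- bot.capture(name): name is "side" or "top"; returns the picture (400x640x3 uint8, blue, green, red); there is no depth.
- bot.calibration(name): a dict with "K" (3x3 intrinsics, pixels), "k1" (the pictures are not rectified: a ray, as slopes to the right and down, at radius r is drawn at 1 + k1 r^2 times it, then the intrinsics apply), "eye" and "rotation" of the camera in the world. Camera axes: x right, y down, z forward; pixel columns grow to the right and rows downward; lengths in m; the calibration is good to about 2 mm. A picture is of the moment at which its call begins. calibration takes no time and is no camera call.
- bot.sign_off(): hands the job in, once; it reports no verdict.
The state is a dict: "t": time; "qpos": joint angles; "joint_vel": joint speeds; "joint_efforts": joint torques, N m; "tool_pos": TCP position; "tcp_rot": TCP orientation; "wrist_force": force on the tool from outside, world axes, zero at the start; "moment": the same for the moment, N m; "opening": opening from 0.0 (shut) to 1.0 (fully open).
Only numpy, scipy, OpenCV 4.12 (cv2) and the standard library are available. Lean on these libraries where they do the work, as an engineer would, in place of code of your own. Each camera call takes 0.05 s, during which the arm holds its last target. There are 200 camera calls.

### The job

Pick up the loose upper frame of the shear box by its lifting bar and hang it on the two upright dowel pins of the lower half, both holes at once; feel for the pins, because the carriage that bears them may stand anywhere along its short travel. Then press the frame down, pushing the tight retaining ring in, until it lies fully flush on the lower half, and let go. Never bear on it with more than about 40 N, and leave the tin, the porous stone and the two sample tubes where they are.

Things in the scene. Friction and masses are not known exactly. Their poses are not given: they have to be found in the camera images.
- frame_bar (a point): Centre of the dark lifting bar of the loose upper frame: bar 82 mm along the frame's x, 12 wide (y), 12 high, on 8 mm posts at x = -34 and +34 mm. The frame is a flat grey aluminium plate 148 (x) x 84 (y) x 22 mm with a 44 mm square window, 0.4 to 0.6 kg. This point is 58 mm above its underside, 36 mm above its top face; z up. It may be fitted either way round (half turn about z).
- frame_hole (a point): Centre of the +x one of the frame's two round through holes (11 mm), at the frame's underside: 46 mm to +x and 58 mm below frame_bar. The other hole is 46 mm to -x. Axes as the frame's.
- trough: Fixed trough: dark bed 184 (x) x 120 (y) x 8 mm, rails along x at y = -51 and +51 mm, 24 mm high, a drive bracket beyond its +x end. Origin at its centre on the worktop, x along the rails, z up. On it, held fast by the drive, stands the grey lower half, 148 x 84 mm, in line with the trough and at y = 0, with the two pins. With the frame fully home frame_bar is 98 mm above this origin.
- travel_mid (a point): Point fixed on the trough, 40 mm above its origin, level with the lower half's top face. The lower half's centre lies up to 14 mm to -x or +x of this point, differently each time; that is not measured. Its two upright 9 mm steel pins stand 46 mm to -x and +x of its own centre, y = 0, tips (hardly chamfered) 16 mm above its top face. Axes as the trough's.
- ring_height (a point): Fixed point 6 mm above travel_mid: the height of the top of the round steel retaining ring (66 mm outside) in the middle of the lower half, 6 mm proud. Friction holds it: it starts to slide down at about 15 N, the frame's weight included, with about 1 N more per 10 mm/s; it stays where it is pushed and does not spring back. Pushed in 6 mm it is flush.
- moisture_tin: Bystander: round aluminium moisture tin with lid, 59 mm across, 38 mm high, origin at its underside.
- porous_stone: Bystander: flat round porous stone, 62 mm across, 10 mm thick, origin at its underside.
- sample_tube_a: Bystander: upright dark sample tube with lid, 64 mm across, 154 mm high, origin at its underside.
- sample_tube_b: Bystander: a second such sample tube, 64 mm across, 154 mm high, origin at its underside.

How it is judged:
By the outcome, as a careful person would: the job done as asked, in the order asked, and still so for the second after the job is handed in, with the robot touching nothing.
It also fails if it takes over 72 s, if anything falls off the work surface, if the arm or the gripper's body presses on something with over 40 N, if the wrist force passes 120 N, or if a joint passes its speed limit or range.

## Working session

There is one attempt and no reset: what is moved stays moved. The work goes in short steps, Python scripts to look and compute and a shell command to move; the robot and the scene stay as the last step left them, time stands still between calls to the robot, and variables do not carry over. Pictures are saved under pics/ and viewed, on a budget of 10 in all, crops included, one or two more only if the job needs it, and the job is handed in when it is done.

```bash
mkdir -p pics; python3 - <<'E'
from rig import bot
import cv2,numpy as np
for n in("side","top"):
    cv2.imwrite(f"pics/{n}0.png",bot.capture(n)); c=bot.calibration(n); print(n,np.round(np.array(c["K"]),1).tolist(),c["k1"],np.round(c["eye"],4),np.round(c["rotation"],4).tolist())
s=bot.sense();print(s,bot.tip_reach)
E
```

```text
side [[382.3, 0.0, 325.3], [0.0, 382.3, 201.7], [0.0, 0.0, 1.0]] -0.006955914017781613 [0.4366 0.7446 0.7058] [0.0126, -0.0538, 0.9127, -0.4049]
top [[515.5, 0.0, 321.4], [0.0, 515.5, 206.3], [0.0, 0.0, 1.0]] -0.16433902424350572 [-0.276   0.1128  1.4828] [0.1721, -0.6589, 0.71, -0.179]
{'t': 0.1, 'qpos': array([-8.98899880e-01,  3.59293576e-01,  1.11458198e-02, -3.02013920e-04,
       -1.22413364e+00, -2.88154523e-01]), 'joint_vel': array([-0.00119393, -0.00193748,  0.00084331,  0.00087517,  0.00012204,
        0.00029486]), 'joint_efforts': array([ 3.44274449e-04, -5.84161234e+01,  2.93752027e+01,  7.01552510e+00,
        1.02232632e-02, -5.21449192e-05]), 'tool_pos': array([ 0.25255772, -0.62550512,  0.23972955]), 'tcp_rot': array([ 0.69464959, -0.69362544, -0.13465319,  0.13496002]), 'wrist_force': array([ 0.51729707,  0.72325624, -0.58020528]), 'moment': array([ 0.03059252, -0.00700201, -0.00046626]), 'opening': 1.0028383526365348} 0.014
```

View pics/side0.png

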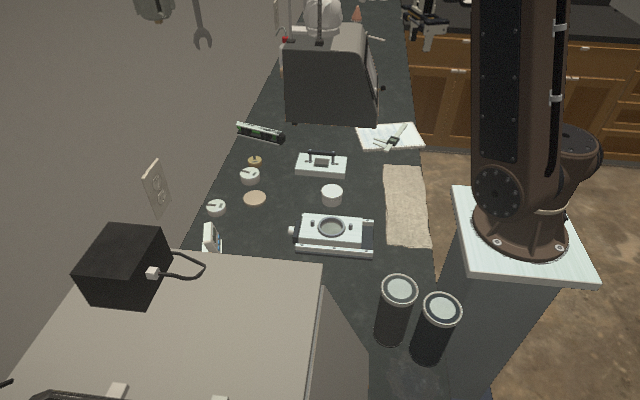

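View pics/top0.png

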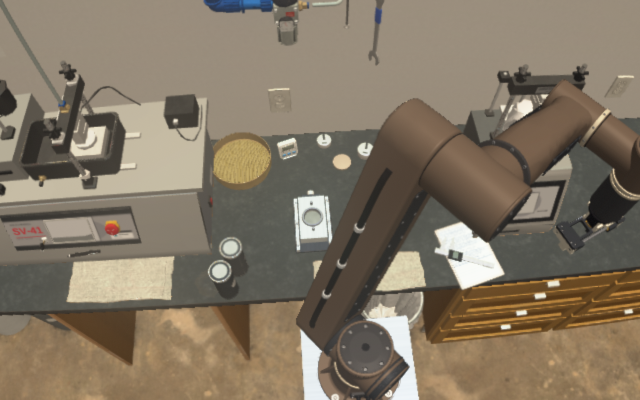

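The side view shows the frame at about (321,163), the trough at (333,235), the tin at (332,195), the stone at (255,198), and the tubes at (398,300) and (440,325). In the top view the trough is at (312,222), and the arm hides the frame. I'll enlarge both views.

```bash
cat > h.py <<'E'
import numpy as np,cv2
from scipy.spatial.transform import Rotation as R
from rig import bot
def cam(n):
    c=bot.calibration(n);q=c["rotation"];M=R.from_quat([q[1],q[2],q[3],q[0]]).as_matrix()
    return np.array(c["K"]),c["k1"],np.array(c["eye"]),M
def ray(n,u,v):
    K,k,e,M=cam(n);d=np.array([(u-K[0,2])/K[0,0],(v-K[1,2])/K[1,1]]);s=d.copy()
    for _ in range(20): s=d/(1+k*(s@s))
    return e,M@np.array([*s,1])
def hit(n,u,v,z):
    e,d=ray(n,u,v);return e+d*(z-e[2])/d[2]
def proj(n,p):
    K,k,e,M=cam(n);c=M.T@(np.array(p)-e);s=c[:2]/c[2];s=s*(1+k*(s@s));return K[:2,:2]@s+K[:2,2]
def crop(img,x0,y0,x1,y1,f,name):
    cv2.imwrite(name,cv2.resize(img[y0:y1,x0:x1],None,fx=f,fy=f,interpolation=cv2.INTER_CUBIC))
E
python3 - <<'E'
from h import *
a=cv2.imread("pics/side0.png");b=cv2.imread("pics/top0.png")
A=cv2.resize(a[140:265,280:385],None,fx=4.5,fy=4.5,interpolation=2)
B=cv2.resize(b[180:260,285:340],None,fx=4.5,fy=4.5,interpolation=2)
o=np.zeros((A.shape[0],A.shape[1]+B.shape[1],3),np.uint8);o[:,:A.shape[1]]=A;o[:B.shape[0],A.shape[1]:]=B
cv2.imwrite("pics/c1.png",o);print(o.shape,A.shape)
for n,u,v,z in[("side",321,155,.058),("side",333,228,.046),("top",312,217,.046),("side",332,190,.038),("side",255,198,.01),("side",400,288,.154),("side",442,308,.154),("top",231,247,.154),("top",220,271,.154)]:print(n,u,v,hit(n,u,v,z).round(3))
E
```

```text
(562, 720, 3) (562, 472, 3)
side 321 155 [ 0.535 -0.166  0.058]
side 333 228 [0.474 0.111 0.046]
top 312 217 [0.475 0.1   0.046]
side 332 190 [ 0.49  -0.038  0.038]
side 255 198 [ 0.697 -0.009  0.01 ]
side 400 288 [0.339 0.342 0.154]
side 442 308 [0.271 0.374 0.154]
top 231 247 [0.34  0.337 0.154]
top 220 271 [0.269 0.367 0.154]
```

View pics/c1.png

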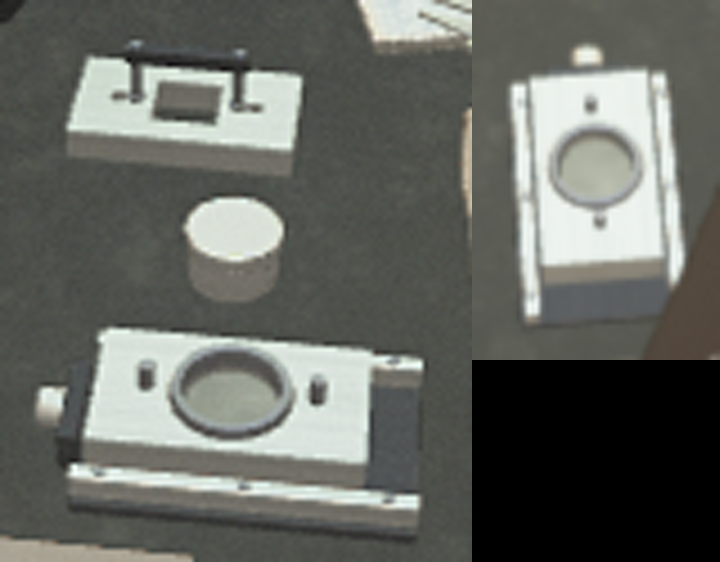

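The pins are visible in both views: side crop tips at (147,363) and (319,379), top crop tips at (590,98) and (600,217). The bar's post caps are at (135,47) and (240,57).

```bash
python3 - <<'E'
from h import *
S=lambda u,v:("side",280+(u+.5)/4.5-.5,140+(v+.5)/4.5-.5)
T=lambda u,v:("top",285+(u-472+.5)/4.5-.5,180+(v+.5)/4.5-.5)
def pr(l,P,z):
    a=[hit(*p,z) for p in P];d=a[0]-a[1];print(l,a[0].round(4),a[1].round(4),"mid",((a[0]+a[1])/2).round(4),"len",np.hypot(*d[:2]).round(4),"ang",np.degrees(np.arctan2(d[1],d[0])).round(1))
pr("pins side",[S(147,363),S(319,379)],.056)
pr("pins top",[T(590,98),T(600,217)],.056)
pr("plate side diag",[S(104,330),S(368,463)],.040)
pr("plate side diag2",[S(372,350),S(84,443)],.040)
pr("bar caps",[S(135,46),S(240,55)],.065)
pr("frame diag1",[S(92,57),S(293,151)],.022)
pr("frame diag2",[S(302,73),S(69,131)],.022)
pr("frame near edge",[S(69,131),S(293,151)],.022)
pr("frame far edge",[S(92,57),S(302,73)],.022)
pr("rail top near",[S(70,466),S(419,496)],.024)
pr("rail top front top-view",[T(517,87),T(530,320)],.024)
pr("rail R top-view",[T(658,75),T(678,282)],.024)
s=bot.sense();q=s["tcp_rot"];print(R.from_quat([q[1],q[2],q[3],q[0]]).as_matrix().round(3))
E
```

```text
pins side [0.5247 0.101  0.056 ] [0.4329 0.1011 0.056 ] mid [0.4788 0.1011 0.056 ] len 0.0919 ang -0.1
pins top [0.5262 0.1002 0.056 ] [0.4322 0.0992 0.056 ] mid [0.4792 0.0997 0.056 ] len 0.094 ang 0.6
plate side diag [0.5541 0.0625 0.04  ] [0.404  0.1428 0.04  ] mid [0.479  0.1027 0.04  ] len 0.1702 ang -28.1
plate side diag2 [0.405  0.0591 0.04  ] [0.5515 0.1477 0.04  ] mid [0.4783 0.1034 0.04  ] len 0.1712 ang -148.8
bar caps [ 0.5702 -0.1779  0.065 ] [ 0.5014 -0.1772  0.065 ] mid [ 0.5358 -0.1775  0.065 ] len 0.0688 ang -0.6
frame diag1 [ 0.6066 -0.2226  0.022 ] [ 0.4617 -0.1364  0.022 ] mid [ 0.5342 -0.1795  0.022 ] len 0.1686 ang -30.7
frame diag2 [ 0.4617 -0.2236  0.022 ] [ 0.6083 -0.1378  0.022 ] mid [ 0.535  -0.1807  0.022 ] len 0.1698 ang -149.7
frame near edge [ 0.6083 -0.1378  0.022 ] [ 0.4617 -0.1364  0.022 ] mid [ 0.535  -0.1371  0.022 ] len 0.1466 ang -0.5
frame far edge [ 0.6066 -0.2226  0.022 ] [ 0.4617 -0.2236  0.022 ] mid [ 0.5342 -0.2231  0.022 ] len 0.1448 ang 0.4
rail top near [0.559  0.1504 0.024 ] [0.3759 0.1479 0.024 ] mid [0.4674 0.1491 0.024 ] len 0.1831 ang 0.8
rail top front top-view [0.5574 0.1521 0.024 ] [0.3731 0.152  0.024 ] mid [0.4652 0.152  0.024 ] len 0.1844 ang 0.0
rail R top-view [0.5595 0.0496 0.024 ] [0.394  0.0484 0.024 ] mid [0.4767 0.049  0.024 ] len 0.1656 ang 0.4
[[ 0.927 -0.001 -0.374]
 [ 0.374  0.001  0.927]
 [-0.    -1.     0.002]]
```

```bash
python3 - <<'E'
from h import *
for u,v in[(285,123),(376,126),(383,90)]:print(u,v,hit("side",u,v,0).round(3))
for z in(0.2,.25,.3,.35):print(z,hit("side",362,55,z).round(3),hit("side",285,48,z).round(3))
for u,v in[(545,230),(490,228)]:print("top",hit("top",u,v,0).round(3),hit("top",u,v,.1).round(3))
E
```

```text
285 123 [ 0.693 -0.424  0.   ]
376 126 [ 0.372 -0.45   0.   ]
383 90 [ 0.346 -0.737  0.   ]
0.2 [ 0.443 -0.573  0.2  ] [ 0.715 -0.593  0.2  ]
0.25 [ 0.442 -0.443  0.25 ] [ 0.687 -0.461  0.25 ]
0.3 [ 0.442 -0.313  0.3  ] [ 0.66  -0.329  0.3  ]
0.35 [ 0.441 -0.182  0.35 ] [ 0.632 -0.197  0.35 ]
top [ 0.391 -0.662  0.   ] [ 0.346 -0.609  0.1  ]
top [ 0.414 -0.475  0.   ] [ 0.367 -0.436  0.1  ]
```

```bash
python3 -m jog '[[1.7,-1,3.8,0],[3.4,-2,7.5,0],[5,-3,11.3,0],[6.7,-3,15,0],[8.4,-3,18.8,0],[11.5,-2,20.7,0],[15,-1,22.5,0],[18.5,0,24.4,0]]'; python3 -m jog '[[3.6,0,1.8,5],[7,0,3.5,10],[10.5,0,5,16],[14,0,7,22],[14,0,7,22]]'
```

```text
t: 0.77
tool_pos: [0.3331, -0.3288, 0.2408]
tcp_rot: [-0.694, 0.694, 0.135, -0.134]
wrist_force: [2.4, -1.0, -0.5]
opening: 0.998
t: 1.18
tool_pos: [0.44, -0.209, 0.2404]
tcp_rot: [0.707, -0.707, 0.002, -0.003]
wrist_force: [-0.2, -0.5, 0.1]
opening: 1.0
```

```bash
python3 -m jog '[[3,0,1,0],[6,0,2,0],[9.5,2,3,0],[9.5,6,3,0],[9.5,10,3,0],[9.5,13,3,0],[9.5,15,3,0],[9.5,16,3,0]]'; python3 -m jog '[[0,1,0,0],[0,2,0,0],[0,2.7,0,0],[0,2.7,0,0]]'; python3 - <<'E'
from h import *
im=bot.capture("side");crop(im,270,120,400,270,4,"pics/s1.png");s=bot.sense();print(s["tool_pos"],s["wrist_force"])
E
```

```text
t: 1.85
tool_pos: [0.5294, -0.1829, 0.0771]
tcp_rot: [0.707, -0.707, 0.002, 0.002]
wrist_force: [-0.4, 0.4, -0.0]
opening: 1.001
t: 2.18
tool_pos: [0.5312, -0.183, 0.0529]
tcp_rot: [0.707, -0.707, 0.0, 0.0]
wrist_force: [-0.1, -0.1, 0.0]
opening: 0.999
[ 0.53156514 -0.1831052   0.05364779] [0.57247926 0.34397879 0.28952001]
```

View pics/s1.png

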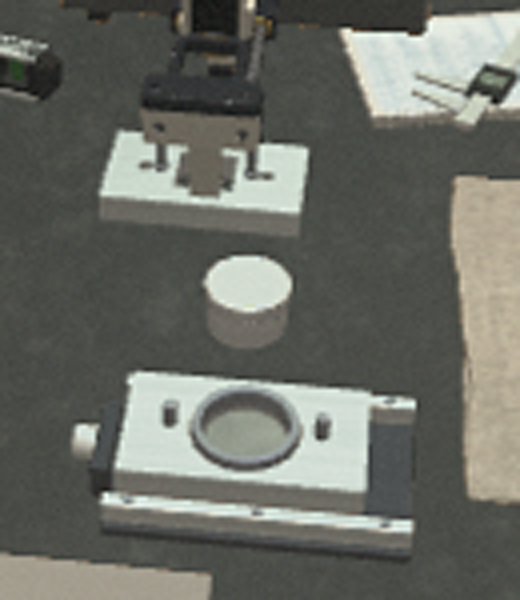

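```bash
python3 -m jog '[[0.3,0,0.4,0],[0.3,0,0.4,0],[0.3,0,0.4,0]]'; for i in 1 2;do python3 -m jog '[[0,0,0,0],[0,0,0,0],[0,0,0,0],[0,0,0,0],[0,0,0,0],[0,0,0,0],[0,0,0,0],[0,0,0,0]]' 255;done
```

```text
t: 2.48
tool_pos: [0.5353, -0.1788, 0.0544]
tcp_rot: [-0.707, 0.707, 0.001, 0.0]
wrist_force: [-0.2, 0.8, -0.5]
opening: 1.0
t: 3.15
tool_pos: [0.5345, -0.1791, 0.0536]
tcp_rot: [0.707, -0.707, 0.0, -0.0]
wrist_force: [0.2, 0.5, 1.0]
opening: 0.458
t: 3.82
tool_pos: [0.5346, -0.1793, 0.0537]
tcp_rot: [-0.707, 0.707, -0.0, 0.0]
wrist_force: [-0.3, -3.8, 1.2]
opening: 0.133
```

```bash
python3 -m jog '[[0,0,0,0],[0,0,0,0],[0,-0.5,0,0],[0,-1.5,0,0],[0,-3,0,0],[0,-5,0,0],[0,-7.5,0,0],[0,-10,0,0]]'; python3 -m jog '[[0,-0.5,0,0],[0,-0.8,0,0],[0,-0.8,0,0],[0,-0.8,0,0]]';  python3 - <<'E'
from h import *
im=bot.capture("side");crop(im,270,60,400,200,4,"pics/s2.png");s=bot.sense();print(s["tool_pos"],s["wrist_force"],s["moment"],s["opening"])
E
```

```text
t: 4.48
tool_pos: [0.5336, -0.1786, 0.1545]
tcp_rot: [0.707, -0.707, 0.001, 0.001]
wrist_force: [1.0, -0.4, -4.0]
opening: 0.13
t: 4.82
tool_pos: [0.5335, -0.1787, 0.1603]
tcp_rot: [0.707, -0.707, 0.001, 0.001]
wrist_force: [0.7, -0.2, -4.8]
opening: 0.135
[ 0.53343281 -0.17881637  0.15999306] [-0.04450108  0.11235204 -4.19375024] [-0.02220727 -0.0062589  -0.04673227] 0.13246575878306407
```

View pics/s2.png

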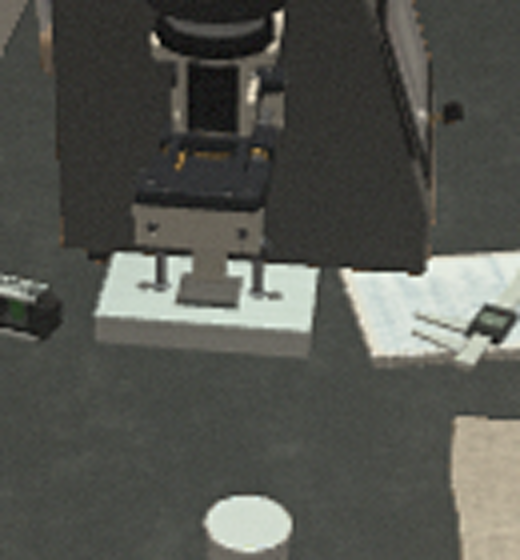

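```bash
python3 - <<'E'
from h import *
S=lambda u,v:("side",270+(u+.5)/4-.5,60+(v+.5)/4-.5)
a=[hit(*S(*p),.128) for p in((95,319),(312,333),(112,253),(320,268))]
print(np.round(a,4),np.mean(a,0).round(4))
E
python3 -m jog '[[-0.4,0,2,0],[-1.1,0,5,0],[-1.8,0,9,0],[-2.6,0,13,0],[-3.4,0,17,0],[-4.1,0,21,0],[-4.9,0,25,0],[-5.3,0,27.5,0]]';python3 -m jog '[[-0.1,0,0.3,0],[-0.1,1,0.3,0],[-0.1,2,0.3,0],[-0.1,3,0.3,0],[-0.1,3.8,0.3,0],[-0.1,3.8,0.3,0],[-0.1,3.8,0.3,0],[-0.1,3.8,0.3,0]]'
python3 - <<'E'
from h import *
im=bot.capture("side");crop(im,280,165,400,275,5,"pics/s3.png");s=bot.sense();print(s["tool_pos"],s["wrist_force"],s["moment"],s["opening"])
E
```

```text
[[ 0.6079 -0.1306  0.128 ]
 [ 0.4595 -0.1342  0.128 ]
 [ 0.6105 -0.2181  0.128 ]
 [ 0.4592 -0.2189  0.128 ]] [ 0.5343 -0.1755  0.128 ]
t: 5.53
tool_pos: [0.4801, 0.0986, 0.1605]
tcp_rot: [-0.707, 0.707, -0.0, -0.001]
wrist_force: [-0.1, 1.5, -4.4]
opening: 0.135
t: 6.2
tool_pos: [0.4809, 0.0985, 0.1236]
tcp_rot: [-0.707, 0.707, -0.0, 0.0]
wrist_force: [0.8, 1.1, -4.4]
opening: 0.135
[0.48099259 0.09866206 0.12385227] [-0.18823417 -0.08240049 -4.17602903] [-0.00962855  0.00102845  0.00399055] 0.13094531489295738
```

View pics/s3.png

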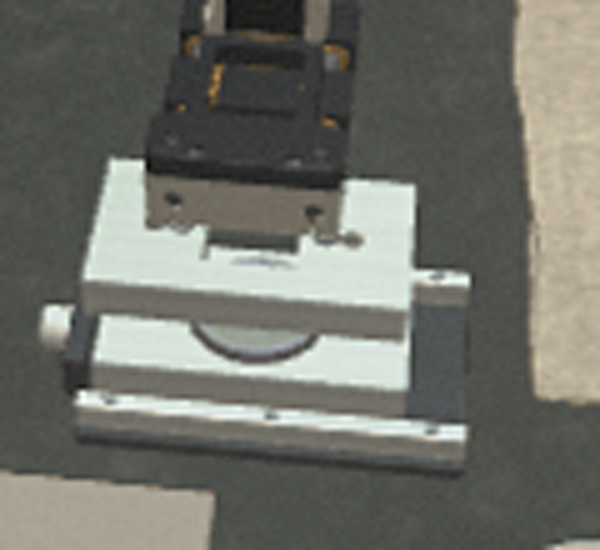

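```bash
python3 - <<'E'
from h import *
S=lambda u,v:("side",280+(u+.5)/5-.5,165+(v+.5)/5-.5)
for l,z,P in(("frame top",.092,((83,282),(409,312))),("frame under",.07,((86,311),(407,338))),("plate",.04,((93,362),(410,388)))):
    a=[hit(*S(*p),z) for p in P];d=a[0]-a[1];print(l,np.round(a,4).tolist(),np.mean(a,0).round(4),np.degrees(np.arctan2(d[1],d[0])))
E
```

```text
frame top [[0.5555, 0.1436, 0.092], [0.4083, 0.1436, 0.092]] [0.4819 0.1436 0.092 ] 0.036861913237064156
frame under [[0.5553, 0.1405, 0.07], [0.4075, 0.1386, 0.07]] [0.4814 0.1396 0.07  ] 0.730076849002317
plate [[0.5523, 0.1444, 0.04], [0.4035, 0.1418, 0.04]] [0.4779 0.1431 0.04  ] 1.0036242583729535
```

```bash
python3 -m jog '[[-0.25,0,0.17,0],[-0.25,0.4,0.17,0],[-0.25,0.8,0.17,0],[-0.25,1.1,0.17,0],[-0.25,1.2,0.17,0],[-0.25,1.2,0.17,0],[-0.25,1.2,0.17,0]]';python3 -m jog '[[0,0.1,0,0],[0,0.2,0,0],[0,0.2,0,0]]';python3 -m jog '[[0,0.05,0,0],[0,0.1,0,0],[0,0.1,0,0]]'
```

```text
t: 6.83
tool_pos: [0.4781, 0.1007, 0.1115]
tcp_rot: [-0.707, 0.707, -0.0, -0.0]
wrist_force: [-0.0, 0.2, -4.2]
opening: 0.132
t: 7.08
tool_pos: [0.478, 0.1007, 0.1094]
tcp_rot: [0.707, -0.707, 0.0, -0.0]
wrist_force: [0.7, -0.3, -4.0]
opening: 0.136
t: 7.33
tool_pos: [0.4781, 0.1007, 0.1085]
tcp_rot: [0.707, -0.707, 0.0, -0.0]
wrist_force: [-0.3, -0.0, -3.9]
opening: 0.132
```

```bash
for i in 1 2;do python3 -m jog '[[0,0.05,0,0],[0,0.1,0,0],[0,0.1,0,0]]' | sed -n '1,2p;4p';done
```

```text
t: 7.58
tool_pos: [0.478, 0.1006, 0.1075]
wrist_force: [0.1, 0.3, -4.7]
t: 7.83
tool_pos: [0.478, 0.1006, 0.1065]
wrist_force: [0.6, -0.5, -5.2]
```

```bash
for i in 1 2 3 4;do python3 -m jog '[[0,0.05,0,0],[0,0.1,0,0],[0,0.15,0,0]]' | sed -n '1,2p;4p';done
```

```text
t: 8.08
tool_pos: [0.4781, 0.1007, 0.105]
wrist_force: [-0.0, 0.1, -4.0]
t: 8.33
tool_pos: [0.478, 0.1007, 0.1035]
wrist_force: [0.3, -0.2, -3.7]
t: 8.58
tool_pos: [0.4781, 0.1007, 0.102]
wrist_force: [0.2, 0.9, -3.8]
t: 8.83
tool_pos: [0.478, 0.1006, 0.1005]
wrist_force: [-0.6, 0.6, -4.5]
```

```bash
for i in 1 2 3;do python3 -m jog '[[0,0.05,0,0],[0,0.1,0,0],[0,0.1,0,0]]' | sed -n '1,2p;4p';done; python3 - <<'E'
from h import *
s=bot.sense();print(s["moment"],s["opening"])
E
```

```text
t: 9.08
tool_pos: [0.4781, 0.1007, 0.0997]
wrist_force: [-1.2, 0.3, -1.6]
t: 9.33
tool_pos: [0.4782, 0.1007, 0.0994]
wrist_force: [-4.3, -0.2, 7.7]
t: 9.58
tool_pos: [0.4783, 0.1008, 0.0986]
wrist_force: [-4.9, 0.9, 8.7]
[0.03972275 1.90573393 0.01960313] 0.13341072298377282
```

```bash
python3 -m jog '[[-0.05,0,0,0],[-0.05,0,0,0],[-0.05,0,0,0]]';python3 - <<'E'
from h import *
im=bot.capture("side");crop(im,280,165,400,275,5,"pics/s4.png");s=bot.sense();print(s["tool_pos"],s["wrist_force"],s["moment"])
E
```

```text
t: 9.83
tool_pos: [0.4781, 0.1008, 0.0986]
tcp_rot: [0.707, -0.707, -0.001, -0.0]
wrist_force: [-3.3, -0.8, 7.4]
opening: 0.139
[0.47812368 0.10079572 0.0986222 ] [-2.90262523 -0.889285    7.6600125 ] [-0.2528602   1.18130604 -0.03940343]
```

View pics/s4.png

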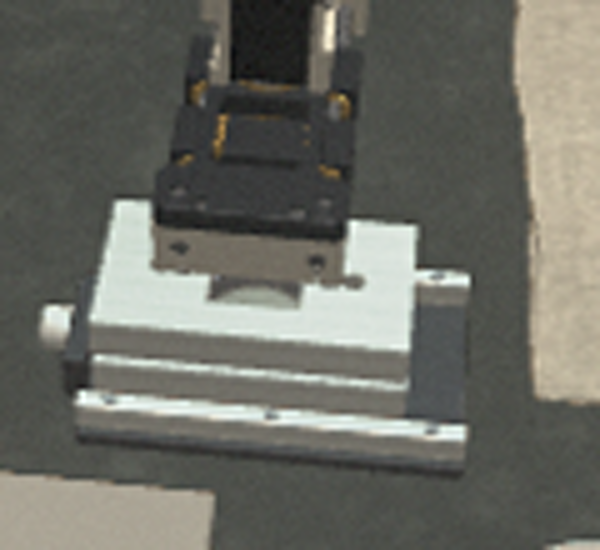

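The frame is level and in line with the lower half, with a small gap left at the ring: near edges at x 90–411, frame underside at row ~352–378. I'll ease off the side force and press.

```bash
python3 -m jog '[[-0.05,0,0,0],[-0.05,0.05,0,0],[-0.05,0.1,0,0]]'| sed -n '1,2p;4p';for i in 1 2 3;do python3 -m jog '[[0,0.05,0,0],[0,0.1,0,0],[0,0.1,0,0]]' | sed -n '1,2p;4p';done; python3 - <<'E'
from h import *
s=bot.sense();print(s["moment"],s["opening"],s["tcp_rot"])
E
```

```text
t: 10.13
tool_pos: [0.4781, 0.1009, 0.098]
wrist_force: [-2.4, -0.9, 10.7]
t: 10.38
tool_pos: [0.4781, 0.1009, 0.097]
wrist_force: [-3.1, -1.0, 9.4]
t: 10.63
tool_pos: [0.4781, 0.1009, 0.096]
wrist_force: [-3.6, -1.5, 9.7]
t: 10.88
tool_pos: [0.4781, 0.1008, 0.095]
wrist_force: [-3.0, -0.6, 9.3]
[-0.54740856  1.01417426  0.00121702] 0.13390446424648286 [ 7.07231099e-01 -7.06981491e-01 -9.99519853e-04 -5.86426204e-04]
```

```bash
for i in 1 2 3 4;do python3 -m jog '[[0,0.03,0,0],[0,0.05,0,0],[0,0.05,0,0]]' | sed -n '1,2p;4p';done
```

```text
t: 11.13
tool_pos: [0.4781, 0.1008, 0.0945]
wrist_force: [-1.7, -1.2, 9.9]
t: 11.38
tool_pos: [0.4781, 0.1009, 0.094]
wrist_force: [-2.8, -1.3, 9.7]
t: 11.63
tool_pos: [0.478, 0.1008, 0.0936]
wrist_force: [-3.5, -1.8, 11.3]
t: 11.88
tool_pos: [0.478, 0.1008, 0.0936]
wrist_force: [-6.9, -0.7, 17.4]
```

```bash
for i in 1 2;do python3 -m jog '[[0,0.02,0,0],[0,0.04,0,0],[0,0.04,0,0],[0,0.04,0,0]]' | sed -n '1,2p;4p';done
```

```text
t: 12.22
tool_pos: [0.478, 0.1008, 0.0936]
wrist_force: [-7.4, -1.5, 21.7]
t: 12.55
tool_pos: [0.478, 0.1008, 0.0936]
wrist_force: [-9.9, -1.0, 27.4]
```

```bash
python3 -m jog '[[0,-0.05,0,0],[0,-0.1,0,0],[0,-0.15,0,0],[0,-0.15,0,0]]' | sed -n '1,2p;4p'; for i in 1 2;do python3 -m jog '[[0,0,0,0],[0,0,0,0],[0,0,0,0],[0,0,0,0],[0,0,0,0],[0,0,0,0],[0,0,0,0],[0,0,0,0]]' 0;done
```

```text
t: 12.88
tool_pos: [0.478, 0.1008, 0.0937]
wrist_force: [-3.2, -1.6, 9.8]
t: 13.55
tool_pos: [0.4771, 0.1007, 0.0922]
tcp_rot: [-0.707, 0.707, -0.0, 0.0]
wrist_force: [0.2, 0.1, -0.4]
opening: 0.679
t: 14.22
tool_pos: [0.4771, 0.1007, 0.0923]
tcp_rot: [0.707, -0.707, 0.0, -0.0]
wrist_force: [-0.1, -0.2, -0.5]
opening: 0.995
```

```bash
python3 -m jog '[[0,-0.5,0,0],[0,-2,0,0],[0,-5,0,0],[0,-8,0,0],[0,-11,0,0],[0,-14,0,0],[0,-16,0,0],[0,-16,0,0]]'; python3 -m jog '[[0,0,-4,0],[0,0,-8,0],[0,0,-12,0],[0,0,-16,0],[0,0,-16,0],[0,0,-16,0]]'; python3 - <<'E'
from h import *
im=bot.capture("side");crop(im,240,130,460,290,3.6,"pics/s5.png");t=bot.capture("top");crop(t,200,150,400,290,3.9,"pics/t5.png");print(bot.sense()["wrist_force"])
E
```

```text
t: 14.88
tool_pos: [0.4791, 0.1014, 0.2576]
tcp_rot: [0.708, -0.706, -0.003, -0.002]
wrist_force: [0.4, 1.0, 0.5]
opening: 1.004
t: 15.38
tool_pos: [0.4765, -0.0614, 0.2522]
tcp_rot: [-0.707, 0.707, -0.002, 0.001]
wrist_force: [0.4, 0.4, -1.0]
opening: 1.002
[ 0.43838574 -0.43817795 -0.0758325 ]
```

View pics/s5.png

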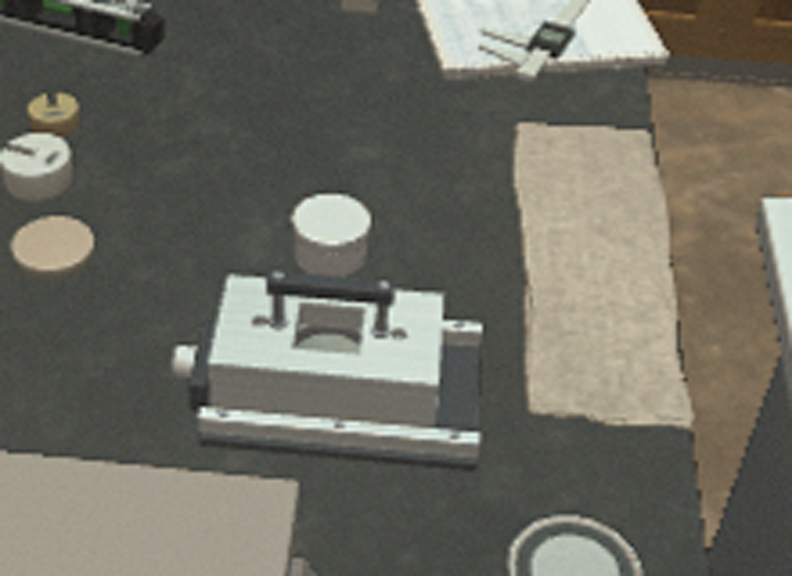

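The frame lies on the lower half with no visible gap (front face about rows 370–420), both pins are in their holes, and the tin (332,235) and stone (53,243) haven't moved. The arm is clear of everything.

```bash
python3 -c "
from rig import bot
print(bot.sign_off())"
```

```text
the job is handed in; nothing more can be done
None
```

The upper frame is hung on both pins and pressed fully flush on the lower half, and I let go and handed the job in at about 15.5 s.

- **Finding the pins:** Both pins showed up in the cameras, with their midpoint at about (0.479, 0.100). The frame went over both on the first descent, so no feeling search was needed.
- **Pressing home:** It met the ring at TCP height 99.7 mm. The ring slid down under about 10 N at the wrist. The frame stopped dead at 93.6 mm, which is 6 mm lower and matches the expected flush height.
- **Forces:** The highest wrist force I read was about 27 N down and 10 N sideways, or roughly 32 N bearing on the frame with its weight. During pressing there was a steady sideways force from the pins; shifting 1 mm towards -x reduced it but did not remove it.
- **Last checks:** After release, the final side picture shows no gap under the frame. The tin and the porous stone are where they were. The nearer sample tube is only partly in that picture and I did not re-measure either tube, but the gripper's planned path stayed about 0.1 m from them.

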